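# Dock a reagent bottle and close the cam lever

### The arm

A 6-joint arm with a two-finger parallel gripper is mounted at the origin on a cart in front of the work surface, level with it; the furniture and walls round the work are solid. World frame = base frame: x ahead of the robot, y to its left, z up, the work surface at z = 0. Lengths are in mm, angles in rad, forces in N, time in s.
With the tool pointing down it reaches from about 350 to 875 mm from the base axis. Payload 4.2 kg.
Tool frame: the origin (TCP) lies at the very end of the fingers, on their centre line; the grasp point (between the pads) lies 19 mm behind it; z points along the fingers, y is the line along which they close (so a half turn about z gives the same grasp; the last joint's range is limited). The gripper opens to 85 mm and grips with 20 to 120 N. Pads are 22 mm wide; open, the fingers measure 114 mm over their backs; the gripper's body (76 mm by 85 mm) begins 54 mm behind the grasp point. The pads swing forward as they close: fully open they stand 13 mm farther back than shut.
Start: joints at [1.426, 0.385, 0.008, 0, -1.194, -0.259], TCP at [245.539, 574.726, 231.312] pointing down, gripper open.
Joint ranges: [-3.14, 3.14], [-1.21, 2.06], [-1.07, 1.41], [-3.16, 2.05], [-2.99, -0.16], [-3.1, 3.1]. Speed limits (rad/s): [2.79, 2.79, 3.14, 3.14, 3.14, 3.14].

### API

Orientations are given as a unit quaternion [x, y, z, w].
In Python, from bench import arm, optics gives the robot as it stands. The module is installed in compiled form; this text tells all that it offers.
- The arm moves only by the tool step_arm, never from a script. Its argument "motion" is a list of rows, each an object with "dr": the turn, a rotation vector about the tool's x, y, z in units of 8 degrees (1.0 is 8 degrees), a list of three; "slide": the shift along the tool's x, y, z in mm, a list of three; "jaw": the finger opening in mm, from 0 to 85.4. A call has exactly 8 rows; each row is the pose to reach, as a shift and turn from the pose commanded when the call began, along the tool's axes at that moment; what a row does not reach only later rows make up. A row lasts 1/8 s, in which the tool goes at most 62.5 mm and 10.7 degrees, less where a joint would pass 70% of its speed; a pose out of reach is approached as far as the arm can. A call with a gripper value outside its range is refused whole. The fingers move at their own pace and stop on an object; the grip force is fixed at half the most. Time passes only in rows, so rows that repeat a pose let the fingers close, or fill a call up. It gives the time, the measured TCP pose, the force, the opening and the grip force at its end, in the units of the state.
- arm.read_state(): the state, without advancing time (a new reading comes with each control period).
- optics.get_image(name): name is "scene" or "top" or "wrist"; returns the picture (480x640x3 uint8, blue, green, red); there is no depth.
- optics.camera_info(name): a dict with "camera_matrix" (3x3 intrinsics, pixels), "view" (4x4, takes a point from world to camera coordinates); the wrist camera has in their place "T_tool_cam" (4x4, takes a point from camera to tool coordinates, whose origin is the TCP and whose axes are the flange's). Camera axes: x right, y up, looking along -z (the intrinsics and any distortion apply to the point x, -y, -z); pixel columns grow to the right and rows downward; lengths in mm; the calibration is good to about 2 mm. A picture is of the moment at which its call begins: read the wrist's pose just before it. camera_info takes no time and is no camera call.
- arm.job_done(): hands the job in; it is judged then, once.
The state is a dict: "clock": time; "joints": joint angles; "joint_vel": joint speeds; "joint_efforts": joint torques, N m; "position": TCP position; "ee_rot": TCP orientation; "contact_force": force on the tool from outside, world axes, zero at the start; "wrist_torque": the same for the moment, N m; "gripper_width": finger opening in mm; "grasp_force": force on a finger pad.
Only numpy, scipy, OpenCV 4.12 (cv2) and the standard library are available. Lean on these libraries where they do the work, as an engineer would, in place of code of your own. Each camera call takes 0.05 s, during which the arm holds its last target. There are 200 camera calls.

### The job

Set the brown bottle with the black cap upright and fully down in the round nest of the dock and let go of it while the red lever is still open. Then lock it: push the red lever's handle with the fingers (do not pinch it) through its quarter turn, past the resistance where its plunger rides up onto the cap, until it stands firm against its end stop; lean on it there with about 14 N for half a second, never more than 20 N, and take the hand away. Leave everything else where it is.

Things in the scene. Friction and masses are not known exactly. Their poses are not given: they have to be found in the camera images.
- bottle: Brown (amber) reagent bottle with a black screw cap, to be docked: body 47 mm across, 98 mm tall, 0.11 kg; the cap is 25 mm across and takes up 74 to 98 mm above the underside, the shoulder narrows from 60 to 74 mm. Origin: centre of the underside, z up along the bottle. It may lie at any yaw; it is round.
- dock: Bottle dock, fixed to the bench: a white block (the nest, 74 x 74 x 54 mm, round hole 49.5 mm across and 48 mm deep with a small chamfer) beside a grey plinth that carries a steel post with the cam lever on top. Origin: bottom centre between nest and post; z up; the nest's centre is at y = +40 mm, the post at y = -35 mm.
- nest_floor (a point): Centre of the floor of the nest's hole, 6 mm above the bench (the mouth is 48 mm higher); the seated bottle's origin lies here; under the plunger the bottle may lean up to 5 degrees in the play of the nest. Axes as the dock's.
- pivot (a point): On the lever's vertical turning axis, 122 mm above the bench, at half height of the lever's bars. Axes as the dock's.
- handle_grip (a point): Middle of the lever's red handle grip, 78 mm from the pivot axis, 122 mm above the bench; it moves with the lever. The grip is a bar 56 mm long (50 to 106 mm from the axis), 14 mm wide, 14 mm tall (115 to 129 mm above the bench; below it only the bench and the 12 mm plinth). x axis: along the lever from handle to plunger.
- plunger: Black rubber plunger on a soft vertical spring, under the end of the lever's other arm, 75 mm from the pivot axis, opposite the handle. Its foot is a dome of radius 16 mm, origin at the dome's centre, lowest point 102.5 mm above the bench (1.5 mm lower than the seated bottle's cap top); the arm's top above it is at 134 mm.
- cam_lever: The whole lever; origin on the pivot axis at 122 mm, x axis from handle to plunger. Open, the handle points to the dock's -x, or is 5 degrees short to 25 degrees on its way; it closes anticlockwise seen from above, to a rigid end stop near a quarter turn: the stop ring's setting is not known, up to 7 degrees either way. 2 to 3 N at the grip move it; it stays where left. Riding onto the cap, about 30 degrees before the stop, takes 4 to 6 N.
- white_bottle: Bystander: white bottle with a white cap and red-brown band, 60 x 60 x 128 mm; origin at the centre of its underside.
- brown_bottle: Bystander: small brown bottle with a red cap, 33 x 33 x 62 mm; origin at the centre of its underside.
- label_roll: Bystander: white roll of labels lying flat, 68 x 68 x 38 mm; origin at the centre of its underside.
- beaker: Bystander: clear beaker, 56 x 56 x 69 mm; origin at the centre of its underside.
- timer: Bystander: white bench timer, 66 x 66 x 18 mm; origin at the centre of its underside.
- tape_roll: Bystander: roll of beige tape lying flat, 98 x 96 x 25 mm; origin at the centre of its underside.
Things that resemble listed ones, but are neither listed nor needed, are in the scene too. What is shaped like the bottle but yellow is not meant.

How it is judged:
By the outcome, as a careful person would: the job done as asked, in the order asked, and still so for the second after the job is handed in, with the robot touching nothing.
It also fails if it takes over 72 s, if anything falls off the work surface, if the arm or the gripper's body presses on something with over 40 N, if the wrist force passes 120 N, or if a joint passes its speed limit or range.

## Working session

There is one attempt and no reset: what is moved stays moved. The work goes in short steps, Python scripts to look and compute and a tool call to move; the robot and the scene stay as the last step left them, time stands still between calls to the robot, and variables do not carry over. Pictures are saved under pics/ and viewed, at most 10 in all, crops included, and the job is handed in when it is done.

Besides the shell and the picture viewer there is one more tool, called after "Call:" as name([rows], argument=value, ...), one row to a line, values as JSON. step_arm: Moves the arm, as the interface text tells. Its arguments: {"type":"object","properties":{"motion":{"type":"array","items":{"type":"object","properties":{"dr":{"type":"array","items":{"type":"number"}},"slide":{"type":"array","items":{"type":"number"}},"jaw":{"type":"number"}}}}},"required":["motion"]}

```bash
mkdir -p pics
cat > h.py <<'E'
import numpy as np, cv2
from bench import arm, optics
from scipy.spatial.transform import Rotation as R
def cam(name, st=None):
    i=optics.camera_info(name); K=np.array(i["camera_matrix"],float)
    if name=="wrist":
        T=np.eye(4); T[:3,:3]=R.from_quat(st["ee_rot"]).as_matrix(); T[:3,3]=st["position"]
        V=np.linalg.inv(T@np.array(i["T_tool_cam"],float))
    else: V=np.array(i["view"],float)
    return K,V
def proj(c,p):
    K,V=c; q=np.atleast_2d(p)@V[:3,:3].T+V[:3,3]; q=q*[1,-1,-1]; u=q@K.T; return u[:,:2]/u[:,2:]
def ray(c,u):
    K,V=c; d=np.linalg.inv(K)@[u[0],u[1],1]; d=V[:3,:3].T@(d*[1,-1,-1]); return -V[:3,:3].T@V[:3,3], d
def onz(c,u,z):
    o,d=ray(c,u); return o+d*(z-o[2])/d[2]
E
python3 - <<'E'
from h import *
s=arm.read_state(); print({k:np.round(v,3).tolist() for k,v in s.items()})
for n in ["scene","top"]:
    i=optics.camera_info(n); print(n,{k:(np.round(v,3).tolist() if not isinstance(v,str) else v) for k,v in i.items()})
    cv2.imwrite(f"pics/{n}0.png",optics.get_image(n))
i=optics.camera_info("wrist"); print({k:np.round(v,3).tolist() for k,v in i.items()})
E
```

```text
{'clock': 0.0, 'joints': [1.426, 0.386, 0.007, -0.0, -1.194, -0.259], 'joint_vel': [-0.0, 0.0, -0.002, 0.001, 0.001, -0.001], 'joint_efforts': [-0.0, -39.229, 18.839, 4.186, -0.005, 0.0], 'position': [245.326, 574.202, 230.218], 'ee_rot': [0.98, -0.201, -0.0, 0.001], 'contact_force': [0.169, -0.249, -0.186], 'wrist_torque': [-0.001, -0.004, 0.04], 'grasp_force': 0.0, 'gripper_width': 85.351}
scene {'camera_matrix': [[529.72, 0.0, 317.972], [0.0, 529.72, 234.509], [0.0, 0.0, 1.0]], 'view': [[0.905, -0.426, 0.019, -486.555], [0.21, 0.484, 0.85, -223.826], [-0.371, -0.765, 0.527, -1104.33], [0.0, 0.0, 0.0, 1.0]]}
top {'camera_matrix': [[457.909, 0.0, 307.354], [0.0, 457.909, 239.215], [0.0, 0.0, 1.0]], 'view': [[-0.003, -1.0, -0.006, 52.97], [0.989, -0.004, 0.149, -599.808], [-0.149, -0.006, 0.989, -959.027], [0.0, 0.0, 0.0, 1.0]]}
{'camera_matrix': [[427.953, 0.0, 315.742], [0.0, 427.953, 232.679], [0.0, 0.0, 1.0]], 'T_tool_cam': [[0.001, 0.956, 0.294, 75.073], [1.0, -0.001, 0.0, 0.458], [0.0, 0.294, -0.956, -142.05], [0.0, 0.0, 0.0, 1.0]]}
```

View pics/top0.png

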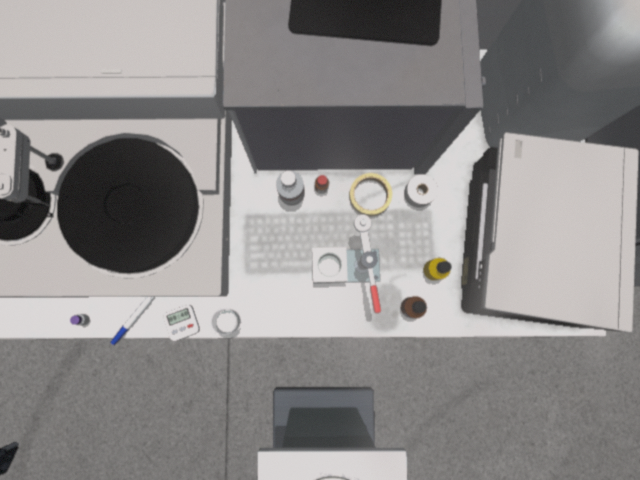

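View pics/scene0.png

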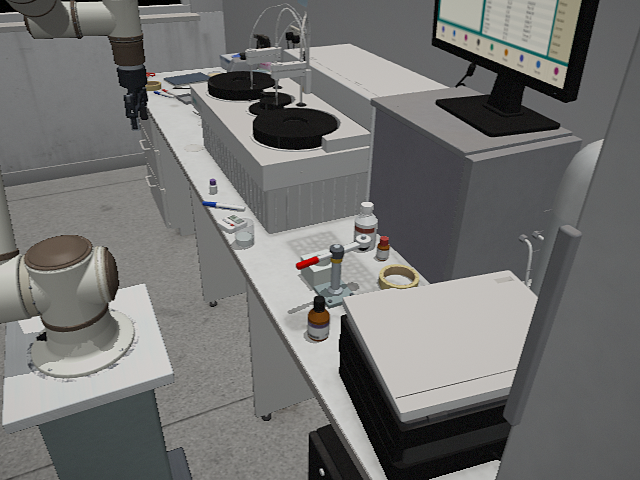

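Candidates in the top view: brown bottle with black cap at (414,307), yellow look-alike at (438,269), small brown bottle with red cap at (322,183), and the purple-capped vial at (78,320). I choose (414,307) by its description. The nest is at about (329,265), the post at (369,260), the handle at (376,298) and the plunger at (362,224).

Run:
```python
from h import *
t=cam("top"); s=cam("scene")
T=cv2.imread("pics/top0.png"); S=cv2.imread("pics/scene0.png")
def two(u,v):
    o1,d1=ray(t,u);o2,d2=ray(s,v); A=np.stack([d1,-d2],1); k=np.linalg.lstsq(A,o2-o1,rcond=None)[0]
    p,q=o1+k[0]*d1,o2+k[1]*d2; return np.round((p+q)/2),np.round(np.linalg.norm(p-q),1)
for n,u,z in [("cap",(414,305),98),("yellowcap",(443,267),98),("nest",(329,264),54),("post",(369,260),140),("handle",(375,299),122),("plungerarm",(362,223),134)]:
    print(n,np.round(onz(t,u,z)))
print(two((417,304),(319,299)))
# red mask of handle
for im,c in((T,t),(S,s)):
    m=((im[...,2]>130)&(im[...,1]<70)&(im[...,0]<70)).astype(np.uint8)
    n,l,st,ce=cv2.connectedComponentsWithStats(m)
    for i in range(1,n):
        if st[i,4]>30: print(st[i],ce[i],np.round(onz(c,ce[i],122)))
a=cv2.resize(T[200:340,300:480],None,fx=4,fy=4,interpolation=2)[:,:720]
b=cv2.resize(S[220:360,260:440],None,fx=4,fy=4,interpolation=2)
cv2.imwrite("pics/c1.png",cv2.resize(np.hstack([a,b]),(800,311)))
cv2.imwrite("pics/c2.png",a)
```

```text
cap [ 456. -165.   98.]
yellowcap [ 533. -228.   98.]
nest [544.   4.  54.]
post [544. -71. 140.]
handle [468. -83. 122.]
plungerarm [619. -59. 134.]
(array([ 458., -173.,   92.]), np.float64(1.2))
[296 256  23  11  94] [306.86170213 261.21276596] [472. -77. 122.]
```

View pics/c2.png

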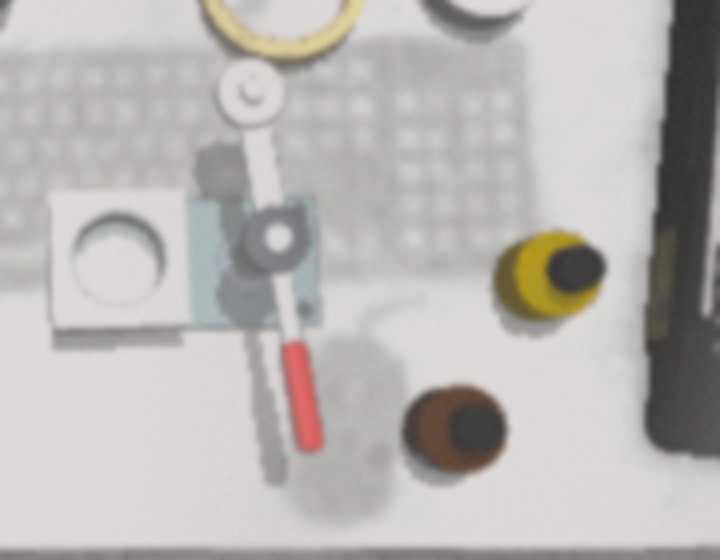

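```bash
cat >> h.py <<'E'
def goal(p,yaw,st=None):
    "tool down, tool x at world angle yaw (deg)"
    st=st or arm.read_state(); R0=R.from_quat(st["ee_rot"]); G=R.from_euler("z",yaw,degrees=True)*R.from_euler("x",180,degrees=True)
    print("slide",np.round(R0.inv().apply(np.array(p)-st["position"]),1),"dr",np.round(np.degrees((R0.inv()*G).as_rotvec())/8,2))
E
python3 -c "
from h import *
print(onz(cam('top'),(419,307),98)); goal((453,-174,230),-90)"
```

```text
[ 452.1255858  -175.37272698   98.        ]
slide [485.1 606.4   1.6] dr [ 0.01 -0.01  8.36]
```

Call:
step_arm([
  {"slide":[30,37,0],"dr":[0,0,0.5],"jaw":85},
  {"slide":[60,75,0],"dr":[0,0,1],"jaw":85},
  {"slide":[95,119,0],"dr":[0,0,1.6],"jaw":80},
  {"slide":[130,162,0],"dr":[0,0,2.2],"jaw":75},
  {"slide":[165,206,0],"dr":[0,0,2.8],"jaw":70},
  {"slide":[200,250,0],"dr":[0,0,3.4],"jaw":60},
  {"slide":[235,294,0],"dr":[0,0,4.0],"jaw":60},
  {"slide":[270,337,0],"dr":[0,0,4.6],"jaw":60},
])

```text
clock: 1.1
position: [361.3, 156.8, 231.3]
ee_rot: [0.866, -0.5, -0.0, -0.0]
contact_force: [1.1, 0.5, -0.5]
gripper_width: 60.5
grasp_force: 0.0
```

```bash
python3 -c "
from h import *
goal((453,-174,230),-90)"
```

```text
slide [332.5  85.7   1.2] dr [-0.    0.    3.74]
```

Call:
step_arm([
  {"slide":[55,14,0],"dr":[0,0,0.6],"jaw":60},
  {"slide":[110,28,0],"dr":[0,0,1.2],"jaw":60},
  {"slide":[165,42,0],"dr":[0,0,1.8],"jaw":60},
  {"slide":[220,56,0],"dr":[0,0,2.4],"jaw":60},
  {"slide":[275,70,0],"dr":[0,0,3.0],"jaw":60},
  {"slide":[332,86,0],"dr":[0,0,3.7],"jaw":60},
  {"slide":[332,86,0],"dr":[0,0,3.74],"jaw":60},
  {"slide":[332,86,0],"dr":[0,0,3.74],"jaw":60},
])

```text
clock: 2.1
position: [452.7, -171.7, 230.7]
ee_rot: [0.708, -0.706, -0.001, 0.0]
contact_force: [-1.3, 0.5, 0.5]
gripper_width: 60.2
grasp_force: 0.0
```

Run:
```python
from h import *
s=arm.read_state(); im=optics.get_image("wrist"); cv2.imwrite("pics/w1.png",im)
print(np.round(s["position"],1),np.round(s["ee_rot"],3)); c=cam("wrist",s)
print(proj(c,[[452,-175,98],[452,-175,0],s["position"]]))
```

```text
[ 452.7 -171.7  230.7] [ 0.708 -0.706 -0.001  0.   ]
[[316.25662355 214.49125511]
 [316.0920465  186.14829335]
 [314.73742193 314.84046886]]
```

View pics/w1.png

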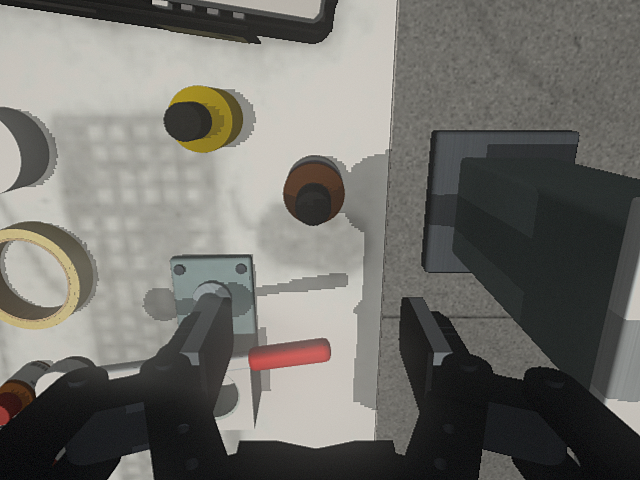

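The chosen bottle (cap at about (313,205)) is brown with a black cap; the yellow one is at (190,121), and the handle is at (290,355). Next I measure the cap centre.

Run:
```python
from h import *
im=cv2.imread("pics/w1.png"); s=arm.read_state(); c=cam("wrist",s)
roi=np.zeros(im.shape[:2],np.uint8); roi[170:240,280:350]=1
m=((im.max(2)<52)&(roi>0)).astype(np.uint8)
ct=max(cv2.findContours(m,0,2)[0],key=cv2.contourArea); print(cv2.boundingRect(ct),cv2.minEnclosingCircle(ct))
b=((im[...,2].astype(int)-im[...,0]>35)&(roi>0)); y,x=np.nonzero(b); print(x.min(),x.max(),y.min(),y.max())
x0,y0,w,h=cv2.boundingRect(ct); r=w/2
u=(x0+r,y0+h-r); print(u,onz(c,u,98)); 
print([np.round(p) for p in (onz(c,(x0,u[1]),98),onz(c,(x0+w,u[1]),98),onz(c,(u[0],y0+h),98))])
# red handle
m=((im[...,2]>130)&(im[...,1]<100)&(im[...,0]<100)).astype(np.uint8); m[:,:200]=0
ct=max(cv2.findContours(m,0,2)[0],key=cv2.contourArea); r=cv2.minAreaRect(ct); print(r, onz(c,r[0],125))
for q in cv2.boxPoints(r): print(np.round(onz(c,q,125)))
```

```text
(295, 183, 36, 43) ((313.5116271972656, 203.97674560546875), 21.029577255249023)
284 341 170 197
(313.0, 208.0) [ 454.308113   -178.76613524   98.        ]
[array([ 466., -179.,   98.]), array([ 442., -179.,   98.]), array([ 454., -166.,   98.])]
((289.1099853515625, 357.2257995605469), (18.09648895263672, 81.04470825195312), 81.38435363769531) [469.8266598 -83.0541405 125.       ]
[497. -85. 125.]
[444. -95. 125.]
[442. -81. 125.]
[496. -71. 125.]
```

Call:
step_arm([
  {"slide":[3,-1,20],"jaw":60},
  {"slide":[7,-1,50],"jaw":60},
  {"slide":[7,-1,80],"jaw":60},
  {"slide":[7,-1,110],"jaw":60},
  {"slide":[7,-1,135],"jaw":60},
  {"slide":[7,-1,150],"jaw":60},
  {"slide":[7,-1,155],"jaw":60},
  {"slide":[7,-1,155],"jaw":60},
])

```text
$.motion[0]: bad value
```

Call:
step_arm([
  {"jaw":40},
  {"jaw":20},
  {"jaw":15},
  {"jaw":15},
  {"jaw":15},
  {"jaw":15},
  {"jaw":15},
  {"jaw":15},
])

```text
$.motion[0]: bad value
```

```bash
python3 -c "
from h import *
goal((544,4,175),-90)"
```

```text
slide [-174.8  -91.8   56. ] dr [0.01 0.   0.02]
```

Call:
step_arm([
  {"dr":[0,0,0],"slide":[3,-1,20],"jaw":60},
  {"dr":[0,0,0],"slide":[7,-1,50],"jaw":60},
  {"dr":[0,0,0],"slide":[7,-1,80],"jaw":60},
  {"dr":[0,0,0],"slide":[7,-1,110],"jaw":60},
  {"dr":[0,0,0],"slide":[7,-1,135],"jaw":60},
  {"dr":[0,0,0],"slide":[7,-1,150],"jaw":60},
  {"dr":[0,0,0],"slide":[7,-1,155],"jaw":60},
  {"dr":[0,0,0],"slide":[7,-1,155],"jaw":60},
])

```text
clock: 3.15
position: [454.6, -177.8, 76.7]
ee_rot: [0.709, -0.706, 0.0, -0.0]
contact_force: [0.2, -0.0, 0.1]
gripper_width: 60.0
grasp_force: 0.0
```

Call:
step_arm([
  {"dr":[0,0,0],"slide":[0,0,0],"jaw":40},
  {"dr":[0,0,0],"slide":[0,0,0],"jaw":20},
  {"dr":[0,0,0],"slide":[0,0,0],"jaw":15},
  {"dr":[0,0,0],"slide":[0,0,0],"jaw":15},
  {"dr":[0,0,0],"slide":[0,0,0],"jaw":15},
  {"dr":[0,0,0],"slide":[0,0,0],"jaw":15},
  {"dr":[0,0,0],"slide":[0,0,0],"jaw":15},
  {"dr":[0,0,0],"slide":[0,0,0],"jaw":15},
])

```text
clock: 4.15
position: [454.8, -178.9, 77.2]
ee_rot: [0.708, -0.706, 0.001, -0.0]
contact_force: [-0.9, -0.1, 6.2]
gripper_width: 22.9
grasp_force: 58.8
```

Call:
step_arm([
  {"dr":[0,0,0],"slide":[0,0,-20],"jaw":15},
  {"dr":[0,0,0],"slide":[0,0,-60],"jaw":15},
  {"dr":[0,0,0],"slide":[0,0,-115],"jaw":15},
  {"dr":[0,0,0],"slide":[-5,0,-155],"jaw":15},
  {"dr":[0,0,0],"slide":[-45,0,-165],"jaw":15},
  {"dr":[0,0,0],"slide":[-95,0,-165],"jaw":15},
  {"dr":[0,0,0],"slide":[-145,0,-165],"jaw":15},
  {"dr":[0,0,0],"slide":[-185,-20,-165],"jaw":15},
])

```text
clock: 5.15
position: [472.7, 7.8, 241.4]
ee_rot: [0.708, -0.706, -0.0, -0.0]
contact_force: [0.9, -0.1, -0.4]
gripper_width: 23.0
grasp_force: 59.1
```

Call:
step_arm([
  {"dr":[0,0,0],"slide":[-35,-20,0],"jaw":15},
  {"dr":[0,0,0],"slide":[-65,-45,0],"jaw":15},
  {"dr":[0,0,0],"slide":[-85,-69,0],"jaw":15},
  {"dr":[0,0,0],"slide":[-85,-69,0],"jaw":15},
  {"dr":[0,0,0],"slide":[-85,-69,0],"jaw":15},
  {"dr":[0,0,0],"slide":[-85,-69,0],"jaw":15},
  {"dr":[0,0,0],"slide":[-85,-69,0],"jaw":15},
  {"dr":[0,0,0],"slide":[-85,-69,0],"jaw":15},
])

```text
clock: 6.15
position: [542.4, 91.2, 241.6]
ee_rot: [0.708, -0.706, 0.0, -0.0]
contact_force: [-0.8, 0.3, -1.1]
gripper_width: 23.3
grasp_force: 59.1
```

Run:
```python
from h import *
s=arm.read_state(); im=optics.get_image("wrist"); cv2.imwrite("pics/w2.png",im)
print(np.round(s["position"],1),np.round(s["ee_rot"],3),s["gripper_width"],np.round(s["contact_force"],1)); c=cam("wrist",s)
print(proj(c,[[544,4,54],[544,-71,140],s["position"]]))
```

```text
[542.4  91.2 241.6] [ 0.708 -0.706  0.    -0.   ] 23.340944682387676 [-0.8  0.3 -1.1]
[[313.82261278  83.71576972]
 [313.10578861 -86.81775181]
 [314.73676535 314.83987993]]
```

View pics/w2.png

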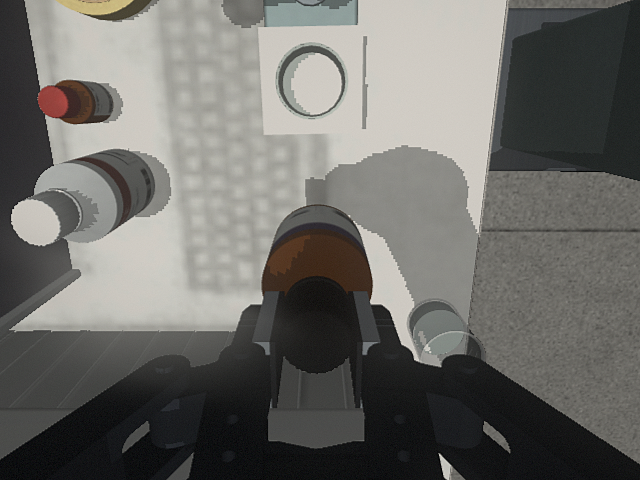

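The hole's mouth is at about (311,80) in the white block, and the held bottle hangs straight at (317,290). I'll fit both.

Run:
```python
from h import *
im=cv2.imread("pics/w2.png"); s=arm.read_state(); c=cam("wrist",s); g=cv2.cvtColor(im,6)
e=cv2.Canny(g,40,100); e[:, :270]=0; e[:,354:]=0; e[:35]=0; e[124:]=0
y,x=np.nonzero(e); d=np.hypot(x-311,y-80)
for lo,hi in((28,34.5),(34.5,41)):
    k=(d>lo)&(d<hi); el=cv2.fitEllipse(np.stack([x[k],y[k]],1).astype(np.float32)); print(k.sum(),el,onz(c,el[0],54), [np.round(np.array(el[1])*0.5,1)])
w=cv2.inRange(g,225,255); 
L=cv2.createLineSegmentDetector().detect(g)[0][:,0]
for l in L:
    if np.hypot(l[0]-l[2],l[1]-l[3])>40 and 240<l[[0,2]].mean()<390 and l[[1,3]].max()<145:
        a,b=onz(c,l[:2],54),onz(c,l[2:],54); print(np.round(l),np.round(a[:2]),np.round(b[:2]),np.degrees(np.arctan2(*(b-a)[[1,0]])).round(1))
# axis of held bottle: amber mask rows
m=((im[...,2].astype(int)-im[...,0])>40); 
for r in range(240,300,10):
    xx=np.nonzero(m[r,250:390])[0]+250; print(r,xx.min(),xx.max(),(xx.min()+xx.max())/2)
```

```text
325 ((311.0408935546875, 80.62147521972656), (63.826358795166016, 66.38223266601562), 148.02947998046875) [546.07670929   1.96001052  54.        ] [array([31.9, 33.2])]
369 ((311.2148132324219, 80.20597839355469), (72.990234375, 74.7867431640625), 175.47018432617188) [545.95040825   1.67507535  54.        ] [array([36.5, 37.4])]
[356.  25. 258.  27.] [515. -35.] [583. -34.] 1.3
[366.  37. 365.  82.] [507. -27.] [507.   3.] 90.2
[367.  84. 366. 128.] [505.   4.] [505.  35.] 90.3
[362. 127. 362.  37.] [508.  35.] [510. -27.] -88.6
[257.  28. 263. 133.] [584. -33.] [582.  39.] 91.3
[264. 134. 327. 133.] [581.  40.] [534.  39.] -178.5
240 292 303 297.5
250 277 302 289.5
260 269 322 295.5
270 270 333 301.5
280 336 336 336.0
290 351 351 351.0
```

Call:
step_arm([
  {"dr":[0,0,0],"slide":[30,-2,0],"jaw":15},
  {"dr":[0,0,0],"slide":[65,-3,15],"jaw":15},
  {"dr":[0,0,0],"slide":[89,-3.6,40],"jaw":15},
  {"dr":[0,0,0],"slide":[89,-3.6,75],"jaw":15},
  {"dr":[0,0,0],"slide":[89,-3.6,97],"jaw":15},
  {"dr":[0,0,0],"slide":[89,-3.6,97],"jaw":15},
  {"dr":[0,0,0],"slide":[89,-3.6,97],"jaw":15},
  {"dr":[0,0,0],"slide":[89,-3.6,97],"jaw":15},
])

```text
clock: 7.2
position: [547.3, 2.8, 145.7]
ee_rot: [0.708, -0.706, 0.001, -0.001]
contact_force: [-0.6, -0.2, -0.2]
gripper_width: 22.8
grasp_force: 59.2
```

Run:
```python
from h import *
s=arm.read_state(); im=optics.get_image("wrist"); goal((546,2,145),-90,s)
S=optics.get_image("scene")[200:320,270:430]; T=optics.get_image("top")
cv2.imwrite("pics/j1.png",np.hstack([cv2.resize(im[80:380,180:480],(480,480)),cv2.resize(S[:,20:100],(320,480))]))
```

```text
slide [0.8 1.3 0.7] dr [-0.02  0.    0.02]
```

View pics/j1.png

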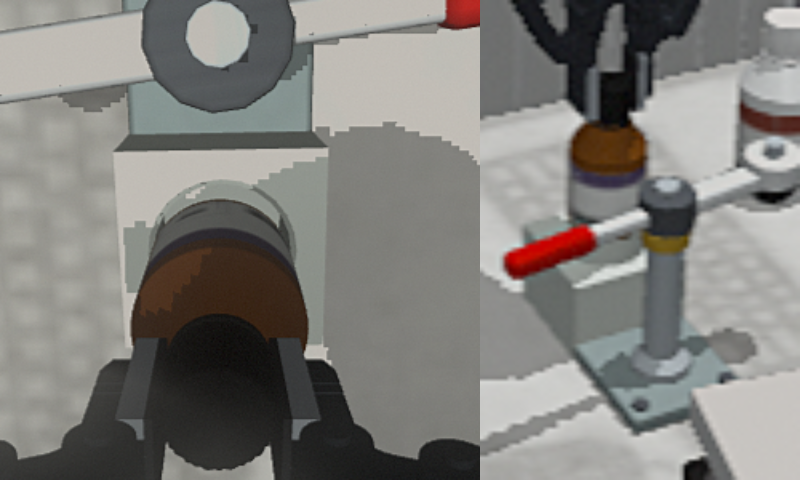

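Call:
step_arm([
  {"dr":[0,0,0],"slide":[0.8,1,4],"jaw":15},
  {"dr":[0,0,0],"slide":[0.8,1,8],"jaw":15},
  {"dr":[0,0,0],"slide":[0.8,1,11],"jaw":15},
  {"dr":[0,0,0],"slide":[0.8,1,13],"jaw":15},
  {"dr":[0,0,0],"slide":[0.8,1,15],"jaw":15},
  {"dr":[0,0,0],"slide":[0.8,1,17],"jaw":15},
  {"dr":[0,0,0],"slide":[0.8,1,19],"jaw":15},
  {"dr":[0,0,0],"slide":[0.8,1,21],"jaw":15},
])

```text
clock: 8.35
position: [545.8, 1.9, 123.4]
ee_rot: [0.708, -0.706, 0.0, -0.0]
contact_force: [-0.2, 0.2, -0.9]
gripper_width: 22.4
grasp_force: 59.2
```

Call:
step_arm([
  {"dr":[0,0,0],"slide":[0,0,5],"jaw":15},
  {"dr":[0,0,0],"slide":[0,0,10],"jaw":15},
  {"dr":[0,0,0],"slide":[0,0,15],"jaw":15},
  {"dr":[0,0,0],"slide":[0,0,20],"jaw":15},
  {"dr":[0,0,0],"slide":[0,0,25],"jaw":15},
  {"dr":[0,0,0],"slide":[0,0,30],"jaw":15},
  {"dr":[0,0,0],"slide":[0,0,34],"jaw":15},
  {"dr":[0,0,0],"slide":[0,0,36],"jaw":15},
])

```text
clock: 9.35
position: [545.6, 1.8, 87.1]
ee_rot: [0.708, -0.706, 0.0, -0.0]
contact_force: [1.1, 0.8, -0.8]
gripper_width: 22.9
grasp_force: 59.2
```

Call:
step_arm([
  {"dr":[0,0,0],"slide":[0,0,1],"jaw":15},
  {"dr":[0,0,0],"slide":[0,0,2],"jaw":15},
  {"dr":[0,0,0],"slide":[0,0,3],"jaw":15},
  {"dr":[0,0,0],"slide":[0,0,3.5],"jaw":15},
  {"dr":[0,0,0],"slide":[0,0,4],"jaw":15},
  {"dr":[0,0,0],"slide":[0,0,4.5],"jaw":15},
  {"dr":[0,0,0],"slide":[0,0,4.5],"jaw":15},
  {"dr":[0,0,0],"slide":[0,0,4.5],"jaw":15},
])

```text
clock: 10.35
position: [545.6, 1.8, 83.3]
ee_rot: [0.708, -0.706, 0.0, -0.0]
contact_force: [0.8, 1.5, 5.5]
gripper_width: 23.2
grasp_force: 59.6
```

Call:
step_arm([
  {"dr":[0,0,0],"slide":[0,0,0],"jaw":35},
  {"dr":[0,0,0],"slide":[0,0,0],"jaw":55},
  {"dr":[0,0,0],"slide":[0,0,0],"jaw":55},
  {"dr":[0,0,0],"slide":[0,0,0],"jaw":55},
  {"dr":[0,0,0],"slide":[0,0,-15],"jaw":55},
  {"dr":[0,0,0],"slide":[0,0,-45],"jaw":55},
  {"dr":[0,0,0],"slide":[0,0,-95],"jaw":55},
  {"dr":[0,0,0],"slide":[0,0,-135],"jaw":30},
])

```text
clock: 11.35
position: [545.9, 1.7, 221.1]
ee_rot: [0.708, -0.706, 0.001, -0.001]
contact_force: [0.1, 0.9, -0.7]
gripper_width: 37.9
grasp_force: 0.0
```

Call:
step_arm([
  {"dr":[0,0,0],"slide":[0,15,0],"jaw":0},
  {"dr":[0,0,0],"slide":[0,40,0],"jaw":0},
  {"dr":[0,0,0],"slide":[0,70,0],"jaw":0},
  {"dr":[0,0,0],"slide":[0,100,0],"jaw":0},
  {"dr":[0,0,0],"slide":[0,120,0],"jaw":0},
  {"dr":[0,0,0],"slide":[0,120,0],"jaw":0},
  {"dr":[0,0,0],"slide":[0,120,0],"jaw":0},
  {"dr":[0,0,0],"slide":[0,120,0],"jaw":0},
])

```text
clock: 12.35
position: [426.0, 1.5, 217.6]
ee_rot: [0.708, -0.706, -0.0, 0.0]
contact_force: [-0.6, 0.7, 0.3]
gripper_width: 0.1
grasp_force: 0.0
```

```bash
cat >> h.py <<'E'
P=np.array([547.7,-73.0])
def lev(th,gap=0.,z=108.,st=None):
    a=np.radians(th); p=P+78*np.array([-np.cos(a),-np.sin(a)])-(18+gap)*np.array([np.sin(a),-np.cos(a)])
    print(th,np.round(p,1),end=" "); goal((*p,z),th-90,st)
E
python3 - <<'E'
from h import *
s=arm.read_state(); im=optics.get_image("wrist"); top=optics.get_image("top")
cv2.imwrite("pics/j2.png",np.hstack([cv2.resize(im[0:480,100:580],(480,480)),cv2.resize(top[200:320,300:380],(320,480))]))
c=cam("wrist",s)
m=((im[...,2]>130)&(im[...,1]<100)&(im[...,0]<100)).astype(np.uint8)
for ct in cv2.findContours(m,0,2)[0]:
    if cv2.contourArea(ct)>500:
        r=cv2.minAreaRect(ct); print(r,onz(c,r[0],125),[np.round(onz(c,q,125)[:2]).tolist() for q in cv2.boxPoints(r)])
lev(7.3,15,200); lev(7.3,15,108)
E
```

```text
((230.10752868652344, 79.65287780761719), (25.816869735717773, 104.24258422851562), 80.64701843261719) [470.23247056 -84.27784968 125.        ] [[498.0, -86.0], [445.0, -95.0], [443.0, -82.0], [497.0, -74.0]]
7.3 [466.1 -50.2] slide [ 51.7 -40.1  17.5] dr [ 0.  -0.  -0.9]
7.3 [466.1 -50.2] slide [ 51.7 -40.2 109.5] dr [ 0.  -0.  -0.9]
```

View pics/j2.png

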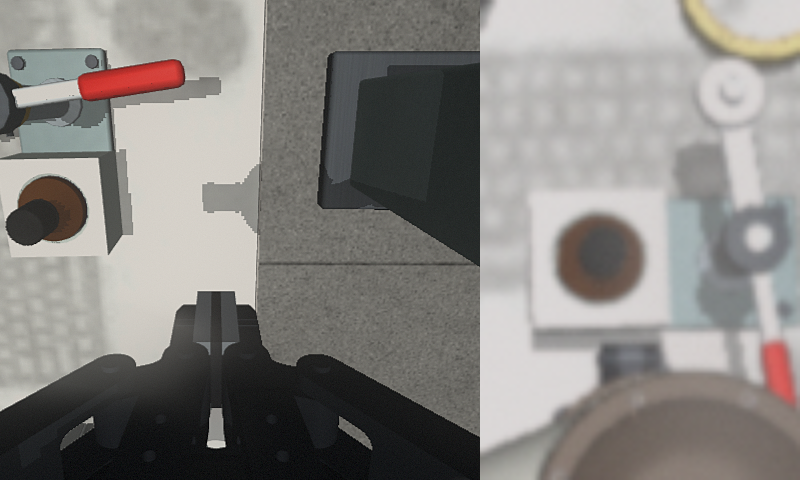

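The bottle stands down in the nest, the handle is free at about 9° of turn, and the fingers are shut. Next I go in beside the handle.

Call:
step_arm([
  {"dr":[0,0,-0.2],"slide":[15,-12,5],"jaw":0},
  {"dr":[0,0,-0.6],"slide":[40,-30,10],"jaw":0},
  {"dr":[0,0,-0.9],"slide":[50,-40,30],"jaw":0},
  {"dr":[0,0,-0.9],"slide":[50,-40,60],"jaw":0},
  {"dr":[0,0,-0.9],"slide":[50,-40,90],"jaw":0},
  {"dr":[0,0,-0.9],"slide":[50,-40,108],"jaw":0},
  {"dr":[0,0,-0.9],"slide":[50,-40,109],"jaw":0},
  {"dr":[0,0,-0.9],"slide":[50,-40,109],"jaw":0},
])

```text
clock: 13.45
position: [466.3, -48.4, 109.3]
ee_rot: [0.751, -0.66, 0.0, -0.0]
contact_force: [0.2, 0.0, 0.3]
gripper_width: 0.1
grasp_force: 0.0
```

Run:
```python
from h import *
for t in (9,14,19,24,29,34,39): lev(t)
```

```text
9 [467.8 -67.4] slide [19.1  0.9  1.3] dr [-0.01 -0.   -0.21]
14 [467.7 -74.4] slide [26.   2.   1.3] dr [-0.01 -0.   -0.83]
19 [468.1 -81.4] slide [32.9  2.5  1.3] dr [-0.01 -0.   -1.46]
24 [469.1 -88.3] slide [39.9  2.3  1.3] dr [-0.01 -0.   -2.08]
29 [470.8 -95.1] slide [46.9  1.6  1.3] dr [-0.01 -0.   -2.71]
34 [ 473.  -101.7] slide [53.7  0.2  1.3] dr [-0.01 -0.   -3.33]
39 [ 475.8 -108.1] slide [60.4 -1.7  1.3] dr [-0.01 -0.   -3.96]
```

Call:
step_arm([
  {"dr":[0,0,-0.1],"slide":[10,0.5,1],"jaw":0},
  {"dr":[0,0,-0.2],"slide":[19,1,1],"jaw":0},
  {"dr":[0,0,-0.8],"slide":[26,2,1],"jaw":0},
  {"dr":[0,0,-1.5],"slide":[33,2.5,1],"jaw":0},
  {"dr":[0,0,-2.1],"slide":[40,2.3,1],"jaw":0},
  {"dr":[0,0,-2.7],"slide":[47,1.6,1],"jaw":0},
  {"dr":[0,0,-3.3],"slide":[54,0,1],"jaw":0},
  {"dr":[0,0,-3.9],"slide":[60,-1.7,1],"jaw":0},
])

```text
clock: 14.45
position: [475.3, -108.1, 108.4]
ee_rot: [0.901, -0.433, 0.0, -0.001]
contact_force: [-0.9, 3.8, 1.5]
gripper_width: 0.0
grasp_force: 1.3
```

Run:
```python
from h import *
s=arm.read_state(); print(np.round(s["contact_force"],1))
for t in range(39,68,4): lev(t)
```

```text
[-0.9  3.8  1.5]
39 [ 475.8 -108.1] slide [ 0.3 -0.3  0.4] dr [-0.01 -0.   -0.04]
43 [ 478.4 -113. ] slide [5.8 0.7 0.4] dr [-0.01 -0.   -0.54]
47 [ 481.3 -117.8] slide [11.3  1.4  0.4] dr [-0.01 -0.   -1.04]
51 [ 484.6 -122.3] slide [16.9  1.6  0.4] dr [-0.01 -0.   -1.54]
55 [ 488.2 -126.6] slide [22.5  1.5  0.4] dr [-0.01 -0.   -2.04]
59 [ 492.1 -130.6] slide [28.   1.   0.4] dr [-0.01 -0.   -2.54]
63 [ 496.3 -134.3] slide [33.6  0.1  0.4] dr [-0.01 -0.   -3.04]
67 [ 500.7 -137.8] slide [39.  -1.2  0.4] dr [-0.01 -0.   -3.54]
```

Call:
step_arm([
  {"dr":[0,0,-0.5],"slide":[5.8,0.7,0.3],"jaw":0},
  {"dr":[0,0,-1.0],"slide":[11.3,1.4,0.3],"jaw":0},
  {"dr":[0,0,-1.5],"slide":[17,1.6,0.3],"jaw":0},
  {"dr":[0,0,-2.0],"slide":[22.5,1.5,0.3],"jaw":0},
  {"dr":[0,0,-2.5],"slide":[28,1,0.3],"jaw":0},
  {"dr":[0,0,-3.0],"slide":[33.6,0.1,0.3],"jaw":0},
  {"dr":[0,0,-3.5],"slide":[39,-1.2,0.3],"jaw":0},
  {"dr":[0,0,-3.5],"slide":[39,-1.2,0.3],"jaw":0},
])

```text
clock: 15.45
position: [500.0, -138.2, 107.7]
ee_rot: [0.979, -0.204, -0.0, 0.0]
contact_force: [-1.1, -0.7, -0.3]
gripper_width: 0.0
grasp_force: 0.2
```

Run:
```python
from h import *
for t in range(67,96,2): lev(t)
```

```text
67 [ 500.7 -137.8] slide [ 0.4 -0.6 -0.3] dr [ 0.    0.   -0.07]
69 [ 502.9 -139.4] slide [ 3.1 -0.1 -0.3] dr [ 0.    0.   -0.32]
71 [ 505.3 -140.9] slide [ 5.9  0.4 -0.3] dr [ 0.    0.   -0.57]
73 [ 507.7 -142.3] slide [ 8.7  0.8 -0.3] dr [ 0.    0.   -0.82]
75 [ 510.1 -143.7] slide [11.5  1.  -0.3] dr [ 0.    0.   -1.07]
77 [ 512.6 -145. ] slide [14.2  1.2 -0.3] dr [ 0.    0.   -1.32]
79 [ 515.1 -146.1] slide [17.   1.3 -0.3] dr [ 0.    0.   -1.57]
81 [ 517.7 -147.2] slide [19.8  1.2 -0.3] dr [ 0.    0.   -1.82]
83 [ 520.3 -148.2] slide [22.6  1.1 -0.3] dr [ 0.    0.   -2.07]
85 [ 523.  -149.1] slide [25.4  0.9 -0.3] dr [ 0.    0.   -2.32]
87 [ 525.6 -150. ] slide [28.2  0.6 -0.3] dr [ 0.    0.   -2.57]
89 [ 528.3 -150.7] slide [30.9  0.2 -0.3] dr [ 0.    0.   -2.82]
91 [ 531.1 -151.3] slide [33.7 -0.4 -0.3] dr [ 0.    0.   -3.07]
93 [ 533.8 -151.8] slide [36.4 -1.  -0.3] dr [ 0.    0.   -3.32]
95 [ 536.6 -152.3] slide [39.1 -1.7 -0.3] dr [ 0.    0.   -3.57]
```

Call:
step_arm([
  {"dr":[0,0,-0.3],"slide":[3,0,0],"jaw":0},
  {"dr":[0,0,-0.55],"slide":[6,0.4,0],"jaw":0},
  {"dr":[0,0,-0.8],"slide":[8.7,0.8,0],"jaw":0},
  {"dr":[0,0,-1.05],"slide":[11.5,1,0],"jaw":0},
  {"dr":[0,0,-1.3],"slide":[14.2,1.2,0],"jaw":0},
  {"dr":[0,0,-1.55],"slide":[17,1.3,0],"jaw":0},
  {"dr":[0,0,-1.65],"slide":[18,1.3,0],"jaw":0},
  {"dr":[0,0,-1.75],"slide":[19,1.3,0],"jaw":0},
])

```text
clock: 16.45
position: [516.0, -146.5, 107.3]
ee_rot: [0.997, -0.082, -0.001, 0.0]
contact_force: [-4.9, -1.4, 1.5]
gripper_width: -0.3
grasp_force: 2.2
```

Run:
```python
from h import *
s=arm.read_state(); im=optics.get_image("wrist"); S=optics.get_image("scene")
cv2.imwrite("pics/j3.png",np.hstack([cv2.resize(im,(480,360)),cv2.resize(S[210:330,280:380],(300,360))]))
for t in range(80,98,2): lev(t,0,108,s)
```

```text
80 [ 516.4 -146.7] slide [ 0.4  0.1 -0.7] dr [0.   0.02 0.07]
82 [ 519.  -147.7] slide [ 3.2  0.7 -0.7] dr [ 0.    0.02 -0.18]
84 [ 521.6 -148.7] slide [ 5.9  1.2 -0.7] dr [ 0.    0.02 -0.43]
86 [ 524.3 -149.6] slide [ 8.7  1.6 -0.7] dr [ 0.    0.02 -0.68]
88 [ 527.  -150.3] slide [11.4  1.9 -0.7] dr [ 0.    0.02 -0.93]
90 [ 529.7 -151. ] slide [14.2  2.1 -0.7] dr [ 0.    0.02 -1.18]
92 [ 532.4 -151.6] slide [17.   2.3 -0.8] dr [ 0.    0.02 -1.43]
94 [ 535.2 -152.1] slide [19.8  2.3 -0.8] dr [ 0.    0.02 -1.68]
96 [ 538.  -152.5] slide [22.6  2.2 -0.8] dr [ 0.    0.02 -1.93]
```

View pics/j3.png

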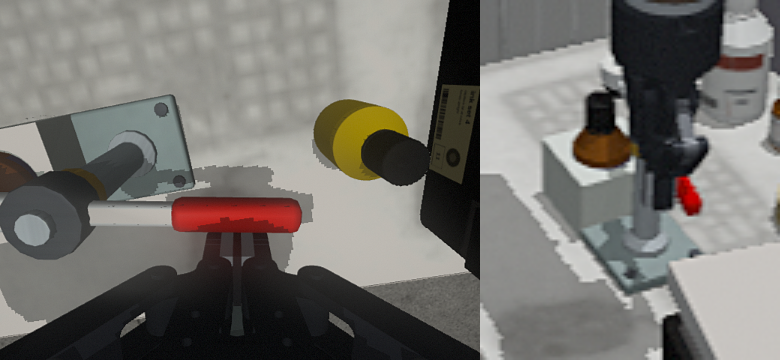

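The fingers bear on the middle of the handle (about (235,215)), clear of the yellow bottle. From here I use small steps.

Call:
step_arm([
  {"dr":[0,0,-0.05],"slide":[0.6,0.1,0],"jaw":0},
  {"dr":[0,0,-0.1],"slide":[1.2,0.2,0],"jaw":0},
  {"dr":[0,0,-0.15],"slide":[1.8,0.3,0],"jaw":0},
  {"dr":[0,0,-0.2],"slide":[2.4,0.4,0],"jaw":0},
  {"dr":[0,0,-0.25],"slide":[3,0.5,0],"jaw":0},
  {"dr":[0,0,-0.3],"slide":[3.4,0.6,0],"jaw":0},
  {"dr":[0,0,-0.35],"slide":[3.8,0.7,0],"jaw":0},
  {"dr":[0,0,-0.35],"slide":[3.8,0.7,0],"jaw":0},
])

```text
clock: 17.55
position: [519.7, -147.8, 107.2]
ee_rot: [0.998, -0.058, -0.001, 0.0]
contact_force: [-5.4, -2.5, 2.1]
gripper_width: -0.2
grasp_force: 2.4
```

Call:
step_arm([
  {"dr":[0,0,-0.05],"slide":[0.5,0.1,0],"jaw":0},
  {"dr":[0,0,-0.1],"slide":[1,0.2,0],"jaw":0},
  {"dr":[0,0,-0.15],"slide":[1.5,0.3,0],"jaw":0},
  {"dr":[0,0,-0.2],"slide":[2,0.4,0],"jaw":0},
  {"dr":[0,0,-0.23],"slide":[2.4,0.4,0],"jaw":0},
  {"dr":[0,0,-0.25],"slide":[2.7,0.5,0],"jaw":0},
  {"dr":[0,0,-0.25],"slide":[2.7,0.5,0],"jaw":0},
  {"dr":[0,0,-0.25],"slide":[2.7,0.5,0],"jaw":0},
])

```text
clock: 18.55
position: [522.5, -148.7, 107.2]
ee_rot: [0.999, -0.041, -0.001, 0.0]
contact_force: [-4.2, -2.2, 1.1]
gripper_width: -0.3
grasp_force: 2.3
```

Call:
step_arm([
  {"dr":[0,0,-0.05],"slide":[0.5,0.1,0],"jaw":0},
  {"dr":[0,0,-0.1],"slide":[1,0.1,0],"jaw":0},
  {"dr":[0,0,-0.15],"slide":[1.5,0.2,0],"jaw":0},
  {"dr":[0,0,-0.2],"slide":[2,0.2,0],"jaw":0},
  {"dr":[0,0,-0.23],"slide":[2.4,0.3,0],"jaw":0},
  {"dr":[0,0,-0.25],"slide":[2.7,0.3,0],"jaw":0},
  {"dr":[0,0,-0.25],"slide":[2.7,0.3,0],"jaw":0},
  {"dr":[0,0,-0.25],"slide":[2.7,0.3,0],"jaw":0},
])

```text
clock: 19.55
position: [525.4, -149.1, 107.2]
ee_rot: [1.0, -0.023, -0.001, 0.0]
contact_force: [-4.5, -3.3, -0.3]
gripper_width: -0.3
grasp_force: 2.0
```

Call:
step_arm([
  {"dr":[0,0,-0.05],"slide":[0.5,0.1,0],"jaw":0},
  {"dr":[0,0,-0.1],"slide":[1,0.1,0],"jaw":0},
  {"dr":[0,0,-0.15],"slide":[1.5,0.2,0],"jaw":0},
  {"dr":[0,0,-0.2],"slide":[2,0.2,0],"jaw":0},
  {"dr":[0,0,-0.23],"slide":[2.4,0.2,0],"jaw":0},
  {"dr":[0,0,-0.25],"slide":[2.7,0.2,0],"jaw":0},
  {"dr":[0,0,-0.25],"slide":[2.7,0.2,0],"jaw":0},
  {"dr":[0,0,-0.25],"slide":[2.7,0.2,0],"jaw":0},
])

```text
clock: 20.55
position: [528.7, -149.1, 107.4]
ee_rot: [1.0, -0.006, -0.0, -0.0]
contact_force: [-4.1, -2.3, -0.8]
gripper_width: -0.2
grasp_force: 1.9
```

Call:
step_arm([
  {"dr":[0,0,-0.05],"slide":[0.5,0,0],"jaw":0},
  {"dr":[0,0,-0.1],"slide":[1,0.1,0],"jaw":0},
  {"dr":[0,0,-0.15],"slide":[1.5,0.1,0],"jaw":0},
  {"dr":[0,0,-0.2],"slide":[2,0.1,0],"jaw":0},
  {"dr":[0,0,-0.23],"slide":[2.4,0.1,0],"jaw":0},
  {"dr":[0,0,-0.25],"slide":[2.7,0.1,0],"jaw":0},
  {"dr":[0,0,-0.25],"slide":[2.7,0.1,0],"jaw":0},
  {"dr":[0,0,-0.25],"slide":[2.7,0.1,0],"jaw":0},
])

```text
clock: 21.55
position: [531.5, -149.4, 107.6]
ee_rot: [1.0, 0.012, 0.0, 0.0]
contact_force: [-3.7, -2.0, -1.1]
gripper_width: -0.0
grasp_force: 1.9
```

Call:
step_arm([
  {"dr":[0,0,-0.05],"slide":[0.5,0,0],"jaw":0},
  {"dr":[0,0,-0.1],"slide":[1,0,0],"jaw":0},
  {"dr":[0,0,-0.15],"slide":[1.4,0,0],"jaw":0},
  {"dr":[0,0,-0.2],"slide":[1.8,0,0],"jaw":0},
  {"dr":[0,0,-0.23],"slide":[2.2,0,0],"jaw":0},
  {"dr":[0,0,-0.25],"slide":[2.5,0,0],"jaw":0},
  {"dr":[0,0,-0.25],"slide":[2.5,0,0],"jaw":0},
  {"dr":[0,0,-0.25],"slide":[2.5,0,0],"jaw":0},
])

```text
clock: 22.55
position: [534.1, -149.3, 107.6]
ee_rot: [1.0, 0.029, 0.0, 0.0]
contact_force: [-3.6, -3.1, 0.1]
gripper_width: -0.3
grasp_force: 1.8
```

Call:
step_arm([
  {"dr":[0,0,-0.05],"slide":[0.4,0,0],"jaw":0},
  {"dr":[0,0,-0.1],"slide":[0.8,0,0],"jaw":0},
  {"dr":[0,0,-0.1],"slide":[1.2,0,0],"jaw":0},
  {"dr":[0,0,-0.15],"slide":[1.6,0,0],"jaw":0},
  {"dr":[0,0,-0.2],"slide":[2,0,0],"jaw":0},
  {"dr":[0,0,-0.2],"slide":[2,0,0],"jaw":0},
  {"dr":[0,0,-0.2],"slide":[2,0,0],"jaw":0},
  {"dr":[0,0,-0.2],"slide":[2,0,0],"jaw":0},
])

```text
clock: 23.55
position: [536.1, -149.1, 107.5]
ee_rot: [0.999, 0.043, 0.0, -0.0]
contact_force: [-3.4, -2.6, 0.7]
gripper_width: -0.4
grasp_force: 1.6
```

Call:
step_arm([
  {"dr":[0,0,-0.05],"slide":[0.4,0,0],"jaw":0},
  {"dr":[0,0,-0.1],"slide":[0.8,0,0],"jaw":0},
  {"dr":[0,0,-0.1],"slide":[1.2,-0.1,0],"jaw":0},
  {"dr":[0,0,-0.15],"slide":[1.6,-0.1,0],"jaw":0},
  {"dr":[0,0,-0.2],"slide":[2,-0.1,0],"jaw":0},
  {"dr":[0,0,-0.2],"slide":[2,-0.1,0],"jaw":0},
  {"dr":[0,0,-0.2],"slide":[2,-0.1,0],"jaw":0},
  {"dr":[0,0,-0.2],"slide":[2,-0.1,0],"jaw":0},
])

```text
clock: 24.55
position: [537.6, -149.0, 107.5]
ee_rot: [0.998, 0.057, -0.0, 0.0]
contact_force: [-3.9, -3.6, 0.5]
gripper_width: -0.0
grasp_force: 2.2
```

Call:
step_arm([
  {"dr":[0,0,0],"slide":[0.3,0,0],"jaw":0},
  {"dr":[0,0,0],"slide":[0.6,0,0],"jaw":0},
  {"dr":[0,0,0],"slide":[0.9,0,0],"jaw":0},
  {"dr":[0,0,0],"slide":[1.2,0,0],"jaw":0},
  {"dr":[0,0,0],"slide":[1.5,0,0],"jaw":0},
  {"dr":[0,0,0],"slide":[1.5,0,0],"jaw":0},
  {"dr":[0,0,0],"slide":[1.5,0,0],"jaw":0},
  {"dr":[0,0,0],"slide":[1.5,0,0],"jaw":0},
])

```text
clock: 25.55
position: [537.6, -149.0, 107.5]
ee_rot: [0.998, 0.057, -0.002, -0.0]
contact_force: [-6.9, -4.2, 3.2]
gripper_width: -0.2
grasp_force: 3.7
```

Call:
step_arm([
  {"dr":[0,0,0],"slide":[0.3,0,0],"jaw":0},
  {"dr":[0,0,0],"slide":[0.6,0,0],"jaw":0},
  {"dr":[0,0,0],"slide":[0.9,0,0],"jaw":0},
  {"dr":[0,0,0],"slide":[1.2,0,0],"jaw":0},
  {"dr":[0,0,0],"slide":[1.5,0,0],"jaw":0},
  {"dr":[0,0,0],"slide":[1.5,0,0],"jaw":0},
  {"dr":[0,0,0],"slide":[1.5,0,0],"jaw":0},
  {"dr":[0,0,0],"slide":[1.5,0,0],"jaw":0},
])

```text
clock: 26.55
position: [537.7, -149.0, 107.4]
ee_rot: [0.998, 0.057, -0.004, -0.0]
contact_force: [-10.9, -3.6, 6.2]
gripper_width: -0.1
grasp_force: 5.2
```

Call:
step_arm([
  {"dr":[0,0,0],"slide":[0.4,0,0],"jaw":0},
  {"dr":[0,0,0],"slide":[0.7,0,0],"jaw":0},
  {"dr":[0,0,0],"slide":[1.0,0,0],"jaw":0},
  {"dr":[0,0,0],"slide":[1.0,0,0],"jaw":0},
  {"dr":[0,0,0],"slide":[1.0,0,0],"jaw":0},
  {"dr":[0,0,0],"slide":[1.0,0,0],"jaw":0},
  {"dr":[0,0,0],"slide":[1.0,0,0],"jaw":0},
  {"dr":[0,0,0],"slide":[1.0,0,0],"jaw":0},
])

```text
clock: 27.55
position: [537.7, -149.0, 107.4]
ee_rot: [0.998, 0.057, -0.005, -0.0]
contact_force: [-12.9, -3.4, 7.9]
gripper_width: 0.1
grasp_force: 6.2
```

Call:
step_arm([
  {"dr":[0,0,0],"slide":[0.2,0,0],"jaw":0},
  {"dr":[0,0,0],"slide":[0.4,0,0],"jaw":0},
  {"dr":[0,0,0],"slide":[0.4,0,0],"jaw":0},
  {"dr":[0,0,0],"slide":[0.4,0,0],"jaw":0},
  {"dr":[0,0,0],"slide":[0.4,0,0],"jaw":0},
  {"dr":[0,0,0],"slide":[0.4,0,0],"jaw":0},
  {"dr":[0,0,0],"slide":[0.4,0,0],"jaw":0},
  {"dr":[0,0,0],"slide":[0.4,0,0],"jaw":0},
])

```text
clock: 28.55
position: [537.7, -149.0, 107.4]
ee_rot: [0.998, 0.057, -0.005, -0.0]
contact_force: [-12.6, -3.1, 8.8]
gripper_width: -0.1
grasp_force: 6.6
```

Call:
step_arm([
  {"dr":[0,0,0],"slide":[0.2,0,0],"jaw":0},
  {"dr":[0,0,0],"slide":[0.4,0,0],"jaw":0},
  {"dr":[0,0,0],"slide":[0.4,0,0],"jaw":0},
  {"dr":[0,0,0],"slide":[0.4,0,0],"jaw":0},
  {"dr":[0,0,0],"slide":[0.4,0,0],"jaw":0},
  {"dr":[0,0,0],"slide":[0.4,0,0],"jaw":0},
  {"dr":[0,0,0],"slide":[0.4,0,0],"jaw":0},
  {"dr":[0,0,0],"slide":[0.4,0,0],"jaw":0},
])

```text
clock: 29.55
position: [537.6, -149.0, 107.4]
ee_rot: [0.998, 0.057, -0.006, -0.0]
contact_force: [-13.3, -3.3, 9.5]
gripper_width: -0.2
grasp_force: 7.0
```

Call:
step_arm([
  {"dr":[0,0,0],"slide":[-2,0,0],"jaw":0},
  {"dr":[0,0,0],"slide":[-5,0,0],"jaw":0},
  {"dr":[0,0,0],"slide":[-12,0,0],"jaw":0},
  {"dr":[0,0,0],"slide":[-25,0,0],"jaw":0},
  {"dr":[0,0,0],"slide":[-40,0,-5],"jaw":0},
  {"dr":[0,0,0],"slide":[-50,0,-40],"jaw":0},
  {"dr":[0,0,0],"slide":[-60,0,-80],"jaw":0},
  {"dr":[0,0,0],"slide":[-60,0,-110],"jaw":0},
])

```text
clock: 30.55
position: [482.2, -155.3, 219.8]
ee_rot: [0.998, 0.057, 0.001, 0.0]
contact_force: [-0.2, -0.2, -0.8]
gripper_width: -0.1
grasp_force: 0.0
```

Run:
```python
from h import *
s=arm.read_state(); im=optics.get_image("wrist"); S=optics.get_image("scene"); print(np.round(s["contact_force"],1))
cv2.imwrite("pics/j4.png",np.hstack([cv2.resize(im,(480,360)),cv2.resize(S[200:330,280:390],(304,360))]))
```

```text
[-0.2 -0.2 -0.8]
```

View pics/j4.png

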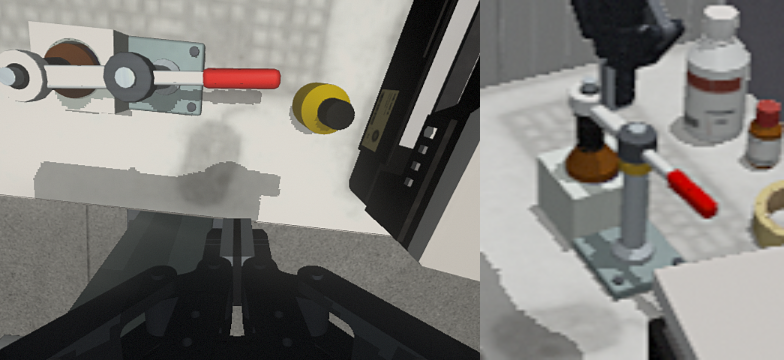

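The lever is closed with its plunger on the cap (scene crop (590,90)). The bottle is seated, and the hand is clear.

```bash
python3 -c "
from bench import arm; print(arm.job_done())"
```

```text
the job is handed in; nothing more can be done
None
```

The brown bottle is seated in the nest and was released while the lever was open; the lever was then pushed to its end stop, held there at about 13.5 N for over half a second, and the job was handed in at about 31 s with the hand clear.

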